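# Load the finishing tote and hold it up

### The arm

A 6-joint arm with a two-finger parallel gripper is mounted at the origin on the work surface. World frame = base frame: x ahead of the robot, y to its left, z up, the work surface at z = 0. Lengths are in m, angles in rad, forces in N, time in s.
With the tool pointing down it reaches from about 0.325 to 0.775 m from the base axis. Payload 5.5 kg.
Tool frame: the origin (TCP) lies between the finger pads; the fingertips stand 8 mm ahead of it and the grasp point (between the pads) lies 11 mm behind it (tcp_to_tips is the distance from the TCP to the fingertips, in m); z points along the fingers, y is the line along which they close (so a half turn about z gives the same grasp; the last joint's range is limited). The gripper opens to 88 mm and grips with 3 to 60 N. Pads are 20 mm wide; open, the fingers measure 115 mm over their backs; the gripper's body (75 mm by 178 mm) begins 61 mm behind the grasp point.
Start: joints at [-1.274, 0.091, 1.231, -0, 1.82, -0.057], TCP at [0.208, -0.563, 0.231] pointing down, gripper open.
Joint ranges: [-2.87, 2.87], [-0.86, 2.18], [0.17, 2.46], [-1.51, 4.65], [0.06, 2.69], [-2.65, 2.65]. Speed limits (rad/s): [2.57, 2.57, 3.01, 3.14, 3.14, 3.14].

### API

Orientations are given as a unit quaternion [w, x, y, z].
In Python, from bench import * gives the robot as it stands. Calls block until the motion is done:
- move_to(position, orientation): joint-space move of the TCP to a pose.
- move_l(position, speed=0.15, orientation=None): straight line of the TCP; orientation=None keeps the orientation; speed is the mean speed in m/s.
- movej(angles): joint-space move.
- gripper_open() and close(): open the fingers fully, or close them until they stop; the grip force is fixed at half the most.
- hold(seconds).
- inverse_kinematics(position, orientation): joint angles nearest the present ones, or None.
- state(): the state.
- get_image(name): name is "scene" or "side" or "wrist"; returns a dict with "frame" (420x560x3 uint8, blue, green, red), "depth" (420x560 float32, m along the optical axis (not along the pixel's ray), 0 where there is no reading), "camera_matrix" (3x3 intrinsics, pixels), "view" (4x4, takes a point from world to camera coordinates). Camera axes: x right, y up, looking along -z (the intrinsics and any distortion apply to the point x, -y, -z); pixel columns grow to the right and rows downward; lengths in m; the calibration is good to about 2 mm. A picture is of the moment at which its call begins.
A pose or a line that the arm cannot do raises IKError and nothing moves.
- job_done(): hands the job in; it is judged then, once.
The state is a dict: "time": time; "joint_pos": joint angles; "dq": joint speeds; "joint_torque": joint torques, N m; "ee_pos": TCP position; "ee_rot": TCP orientation; "ft_force": force on the tool from outside, world axes, zero at the start; "moment": the same for the moment, N m; "finger_gap": finger opening in m; "finger_force": force on a finger pad.
Only numpy, scipy, OpenCV 4.12 (cv2) and the standard library are available. Lean on these libraries where they do the work, as an engineer would, in place of code of your own. Each camera call takes 0.05 s, during which the arm holds its last target. There are 200 camera calls.

### The job

Set the tall bottle and the squat jar upright in the wooden tote, one on each side of its middle handle board, setting them down rather than dropping them. Then lift the tote by its handle rail about 10 cm off the bench, keeping it level with both containers standing in it, and finish while still holding it there, steady and level. Leave the hammer, the brush and the stone offcut where they are.

Things in the scene. Friction and masses are not known exactly. Their poses are not given: they have to be found in the camera images.
- tote: Loose plywood carrying tote (0.45 kg): a low tray 160 mm along x, 280 mm along y, floor 8 mm thick, edge walls 6 mm thick and 28 mm high. Across its middle, along x, stands a handle board (at most 18 mm thick) with a hand rail on top; it leaves a bay at +y and one at -y, each 148 mm (x) by about 124 mm (y) inside. Origin: centre of the underside, z up. It starts upright on the bench.
- tote_rail (a point): Centre of the tote's hand rail, a wooden bar along the tote's x: 150 mm long, 24 mm thick (y), 30 mm high, from 150 to 180 mm above the tote's underside (this point at 165 mm). Axes as the tote's. Best gripped firmly at its middle, across y, at or above this point so that the fingers stay clear of the bottle, whose top is then 106 mm above the underside.
- bay_left (a point): Centre of the tray floor in the bay at the tote's +y (76 mm from the middle), on the floor's top face, 8 mm above the tote's underside. Axes as the tote's.
- bay_right (a point): Centre of the tray floor in the bay at the tote's -y (76 mm from the middle), on the floor's top face, 8 mm above the tote's underside. Axes as the tote's.
- bottle_mid (a point): Centre, half-way up, of the tall closed white plastic bottle with a black cap: 98 mm high in all, about 0.18 kg; straight round body 50 mm across from the foot to 68 mm up, then a shoulder, then a 28 mm cap. This point is 49 mm above its foot; z is its upright axis. It starts standing on the bench.
- jar_mid (a point): Centre, half-way up, of the squat closed white plastic jar with a black lid: 68 mm high, about 0.17 kg; round body 58 mm across up to 50 mm, lid 60 mm across above it. This point is 34 mm above its foot; z is its upright axis. It starts standing on the bench.
- hammer: Bystander, leave alone: a hammer with a wooden handle lying on the bench beyond the work.
- brush: Bystander, leave alone: a dusting brush lying on the bench to the left of the tote.
- offcut: Bystander, leave alone: a grey stone offcut, 70 x 50 x 30 mm, on the bench near the robot.
Things that resemble listed ones, but are neither listed nor needed, are in the scene too. Leave any blue or yellow look-alike of the part that bears jar_mid alone.

How it is judged:
By the outcome, as a careful person would: the job done as asked, in the order asked, and still so for the second after the job is handed in, while the arm keeps its last pose, push and grip.
It also fails if it takes over 72 s, if anything falls off the work surface, if the arm or the gripper's body presses on something with over 40 N, if the wrist force passes 120 N, or if a joint passes its speed limit or range.

## Working session

There is one attempt and no reset: what is moved stays moved. The work goes in short steps, each a Python script; the robot and the scene stay as the last script left them, time stands still between calls to the robot, and variables do not carry over. Pictures are saved under pics/ and viewed, at most 10 in all, crops included, and the job is handed in when it is done.

```bash
ls; mkdir -p pics; python3 - <<'E'
from bench import *
import cv2, numpy as np
for n in ("scene","side"):
    d=get_image(n); cv2.imwrite(f"pics/{n}0.png",d["frame"]); np.savez(f"{n}0.npz",**d)
    print(n,d["camera_matrix"].tolist(),np.round(d["view"],3).tolist(),[k for k in d], (d["depth"]>0).mean())
print(state())
E
```

```text
pics
scene [[480.9228208920072, 0.0, 268.501146450919], [0.0, 480.9228208920072, 205.4870533732319], [0.0, 0.0, 1.0]] [[0.056, 0.998, -0.015, -0.074], [-0.72, 0.051, 0.692, 0.342], [0.692, -0.028, 0.722, -1.965], [0.0, 0.0, 0.0, 1.0]] ['frame', 'depth', 'camera_matrix', 'view'] 0.9959013605442177
side [[457.6554424453647, 0.0, 280.4752798531108], [0.0, 457.6554424453647, 213.3702251675269], [0.0, 0.0, 1.0]] [[0.994, -0.111, 0.012, -0.575], [0.079, 0.772, 0.631, -0.131], [-0.079, -0.626, 0.775, -1.474], [0.0, 0.0, 0.0, 1.0]] ['frame', 'depth', 'camera_matrix', 'view'] 0.9958460884353741
{'time': 0.1, 'joint_pos': array([-1.27365105e+00,  9.17431163e-02,  1.23175632e+00, -1.72409560e-05,
        1.81978875e+00, -5.66918899e-02]), 'dq': array([ 5.77962444e-04, -8.15567359e-04, -1.02027563e-03, -2.46673827e-05,
        1.46802719e-03,  6.89678160e-05]), 'joint_torque': array([ 3.07774229e-03, -4.47855878e+01, -4.07570887e+01,  7.00298161e-02,
        2.83634121e-02, -1.06656287e-04]), 'ee_pos': array([ 0.20782401, -0.56259118,  0.22964932]), 'ee_rot': array([-8.40641731e-04,  9.84390704e-01,  1.75994950e-01, -1.09974559e-04]), 'ft_force': array([-0.76551695,  0.01027919,  0.1852717 ]), 'moment': array([-0.0208466 , -0.00565158,  0.04623543]), 'finger_force': 0.0, 'finger_gap': 0.087478605771408}
```

View pics/scene0.png

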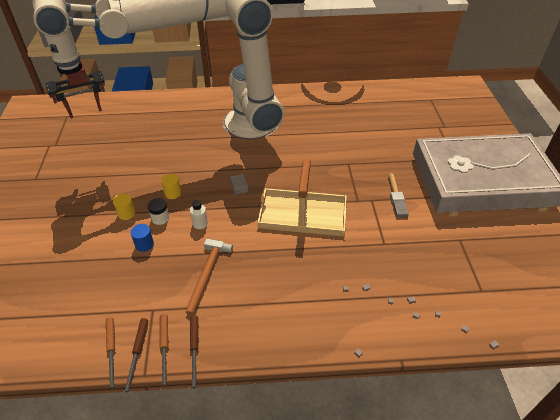

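View pics/side0.png

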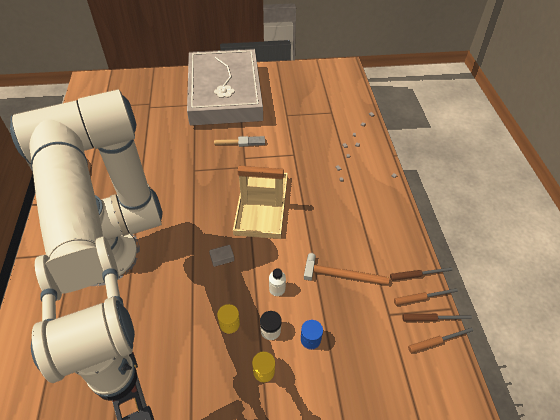

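The scene view shows the bottle at (199,216), jar (158,212), yellow look-alikes at (124,207) and (171,186), blue at (142,238), tote at (303,213) with its rail at (305,178), and the hammer head at (218,245). In the side view the bottle is at (277,282), jar (270,325), and rail (262,172). Next I'll measure with depth.

```bash
cat > h.py <<'E'
import numpy as np, cv2
def cloud(d):
    K=d["camera_matrix"]; V=d["view"]; z=d["depth"]
    v,u=np.mgrid[:z.shape[0],:z.shape[1]]
    c=np.stack([(u-K[0,2])/K[0,0]*z,-(v-K[1,2])/K[1,1]*z,-z],-1)
    return (c-V[:3,3])@V[:3,:3]
def circ(p):  # algebraic circle fit
    A=np.c_[2*p,np.ones(len(p))]; s=np.linalg.lstsq(A,(p**2).sum(1),rcond=None)[0]
    return s[:2],np.sqrt(s[2]+s[0]**2+s[1]**2)
E
python3 - <<'E'
from h import *
C={}
for n,seeds in (("scene",dict(bottle=(199,216),jar=(158,212),y1=(124,207),y2=(171,186),blue=(142,238),rail=(305,178),tote=(303,213),off=(239,184))),("side",dict(bottle=(277,282),jar=(270,325),y1=(264,368),y2=(229,318),blue=(311,334),rail=(262,172),tote=(262,205),off=(221,256)))):
    d=dict(np.load(n+"0.npz")); P=cloud(d); C[n]=P
    m=((P[...,2]>0.012)&(P[...,2]<0.2)).astype(np.uint8)
    k,L=cv2.connectedComponents(m)
    for o,(u,v) in seeds.items():
        l=L[v,u]; Q=P[(L==l)&(d["depth"]>0)]
        if l==0 : print(n,o,'bg',P[v,u]);continue
        t=Q[:,2].max(); T=Q[Q[:,2]>t-0.008]
        r=cv2.minAreaRect(T[:,:2].astype(np.float32))
        print(n,o,len(Q),"ztop %.3f"%t,"topbox",np.round(r[0],4),np.round(r[1],3),round(r[2],1),"mincirc",np.round(np.r_[cv2.minEnclosingCircle(T[:,:2].astype(np.float32))[0]],4),"all",np.round(Q.min(0),3),np.round(Q.max(0),3))
E
```

```text
scene bottle 356 ztop 0.102 topbox [ 0.5462 -0.1821] [0.028 0.028] 29.9 mincirc [ 0.5462 -0.1817] all [ 0.53  -0.207  0.012] [ 0.575 -0.158  0.102]
scene jar 404 ztop 0.075 topbox [ 0.5143 -0.3154] [0.056 0.058] 89.9 mincirc [ 0.5148 -0.3141] all [ 0.482 -0.344  0.012] [ 0.545 -0.286  0.075]
scene y1 400 ztop 0.076 topbox [ 0.4861 -0.4293] [0.055 0.054] 87.1 mincirc [ 0.4866 -0.4302] all [ 0.454 -0.463  0.012] [ 0.516 -0.402  0.076]
scene y2 360 ztop 0.076 topbox [ 0.399  -0.2818] [0.06  0.054] 5.8 mincirc [ 0.3981 -0.2837] all [ 0.369 -0.313  0.012] [ 0.431 -0.254  0.076]
scene blue 445 ztop 0.074 topbox [ 0.6243 -0.3549] [0.057 0.059] 78.0 mincirc [ 0.6241 -0.3523] all [ 0.594 -0.384  0.012] [ 0.657 -0.325  0.074]
scene rail 1422 ztop 0.187 topbox [0.5301 0.1571] [0.022 0.151] 78.0 mincirc [0.5311 0.162 ] all [0.283 0.005 0.012] [0.633 0.309 0.187]
scene tote 1422 ztop 0.187 topbox [0.5301 0.1571] [0.022 0.151] 78.0 mincirc [0.5311 0.162 ] all [0.283 0.005 0.012] [0.633 0.309 0.187]
scene off 253 ztop 0.039 topbox [ 0.3851 -0.0512] [0.07  0.046] 12.5 mincirc [ 0.3857 -0.0515] all [
[... 394 characters left out ...]
6 ] 34.6 mincirc [ 0.4836 -0.4359] all [ 0.454 -0.465  0.012] [ 0.512 -0.406  0.073]
side y2 493 ztop 0.074 topbox [ 0.3974 -0.2881] [0.055 0.057] 22.2 mincirc [ 0.398  -0.2872] all [ 0.368 -0.318  0.013] [ 0.426 -0.257  0.074]
side blue 505 ztop 0.075 topbox [ 0.6214 -0.3578] [0.056 0.055] 69.7 mincirc [ 0.6218 -0.3582] all [ 0.594 -0.389  0.012] [ 0.652 -0.329  0.075]
side rail 1768 ztop 0.184 topbox [0.528  0.1526] [0.028 0.148] 77.2 mincirc [0.528  0.1523] all [0.423 0.002 0.012] [0.632 0.277 0.184]
side tote bg [0.52949285 0.14704157 0.00883777]
side off 344 ztop 0.036 topbox [ 0.383  -0.0562] [0.068 0.052] 13.6 mincirc [ 0.3837 -0.0558] all [ 0.344 -0.087  0.012] [ 0.42  -0.026  0.036]
```

Both views agree to within 5 mm: bottle (0.546,-0.185), jar (0.5135,-0.317), rail (0.529,0.155) with yaw about -12.4°. Heights and sizes match what's given. I'll pick the jar first.

```bash
cat >> h.py <<'E'
def q(yaw):  # tool down, closing line (tool y) along yaw [deg]
    a=np.radians(yaw+90)/2; return np.array([0,np.cos(a),np.sin(a),0])
YAW=-12.4
E
python3 - <<'E'
from bench import *
from h import *
j=np.array([0.5135,-0.317]); b=[0.546,-0.185]; t=[.529,.155]
for p,y in ((j,YAW),(j,YAW+180),(b,YAW),(t,YAW),(t,YAW+90),(t,YAW-90)):
    s=inverse_kinematics([p[0],p[1],.2],q(y)); print(p,y,None if s is None else np.round(s,2))
move_to([*j,0.20],q(YAW)); 
d=get_image("wrist"); cv2.imwrite("pics/w1.png",d["frame"]); np.savez("w1.npz",**d)
P=cloud(d)
T=P[(P[...,2]>0.06)&(P[...,2]<0.085)&(abs(P[...,0]-j[0])<.05)&(abs(P[...,1]-j[1])<.05)]
print(len(T), T.max(0), T.min(0), T.mean(0), state()["ee_pos"],state()["time"])
E
```

```text
[ 0.5135 -0.317 ] -12.4 [-0.61  0.1   1.28 -0.    1.77 -0.39]
[ 0.5135 -0.317 ] 167.6 None
[0.546, -0.185] -12.4 [-0.39  0.02  1.35 -0.    1.76 -0.17]
[0.529, 0.155] -12.4 [ 0.22 -0.04  1.42 -0.    1.76  0.44]
[0.529, 0.155] 77.6 [ 0.22 -0.04  1.42 -0.    1.76 -1.13]
[0.529, 0.155] -102.4 [ 0.22 -0.04  1.42 -0.    1.76  2.01]
4026 [ 0.54339641 -0.28655675  0.06942037] [ 0.48443296 -0.34569677  0.06019838] [ 0.51412396 -0.31511045  0.0671949 ] [ 0.5128238  -0.31817637  0.2001704 ] 1.6083
```

View pics/w1.png

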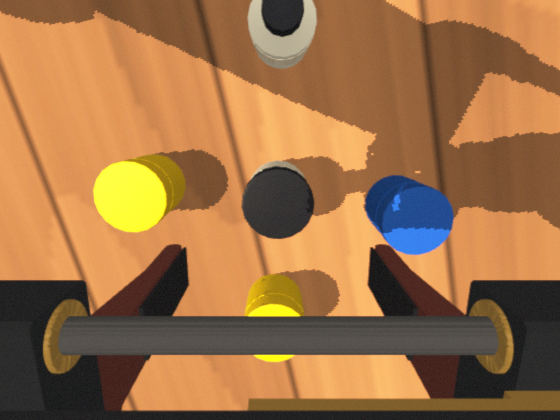

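The wrist view shows the jar's black lid centred at (278,202), between the fingers and clear of the yellow look-alike (130,195) and the blue one (410,215). Wrist depth puts it at (0.514,-0.316) with its top at 0.068, as it should be. I'll grasp it, carry it, and look at the tote from above.

```bash
python3 - <<'E'
from bench import *
from h import *
j=[0.514,-0.316]
move_l([*j,0.025],0.12); close(); hold(.2); s=state(); print("gap",s["finger_gap"],s["finger_force"],s["ee_pos"])
move_l([*j,0.28],0.2); s=state(); print("gap",s["finger_gap"],"F",s["ft_force"])
move_to([0.505,0.06,0.30],q(YAW)); hold(.2)
d=get_image("wrist"); cv2.imwrite("pics/w2.png",d["frame"]); np.savez("w2.npz",**d)
P=cloud(d)[d["depth"]>0]
R=P[(P[:,2]>0.172)&(P[:,2]<0.19)&(abs(P[:,0]-.529)<.11)&(abs(P[:,1]-.155)<.06)]
print("rail",len(R),R[:,2].mean(),cv2.minAreaRect(R[:,:2].astype(np.float32)))
W=P[(P[:,2]>0.018)&(P[:,2]<0.035)&(abs(P[:,0]-.529)<.15)&(abs(P[:,1]-.155)<.19)]
print("walls",len(W),W[:,2].mean(),cv2.minAreaRect(W[:,:2].astype(np.float32)),state()["ee_pos"],state()["time"])
E
```

```text
gap 0.059308916202516784 30.000183284282684 [ 0.51397484 -0.31603217  0.0251308 ]
gap 0.05936725406615522 F [-0.44804779  0.09914358 -1.13094907]
rail 7213 0.17873697424490434 ((0.5278197526931763, 0.1578558385372162), (0.024281825870275497, 0.15003202855587006), 78.64813995361328)
walls 2894 0.026159540484438176 ((0.5164424180984497, 0.10426843166351318), (0.29313087463378906, 0.16227903962135315), 78.01663970947266) [0.50522747 0.05923127 0.29981668] 7.0583
```

View pics/w2.png

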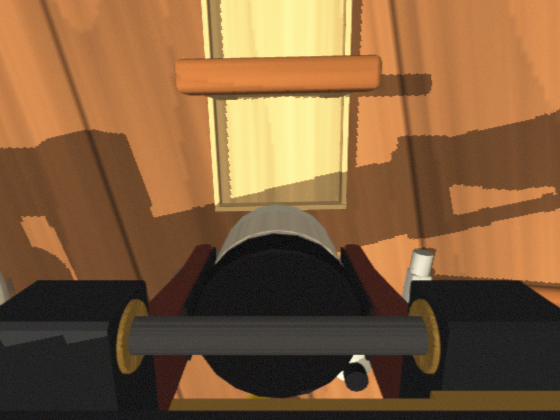

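The wrist view shows the jar held straight in the fingers (278,300), the rail at (278,75) and the tray below it. The rail is measured at (0.528,0.157), 24x150 mm, top at 0.179, yaw about -11.6°. The camera sits on the +y side of the tool, so I'll check its clearance before using the right bay. First the jar goes into the left bay.

```bash
sed -i 's/^YAW=.*/YAW=-11.6; RAIL=np.array([.528,.157])/' h.py; cat >> h.py <<'E'
UY=np.array([-np.sin(np.radians(YAW)),np.cos(np.radians(YAW))])
def set_down(xy,z):
    from bench import move_l,hold,state
    move_l([*xy,z+.004],0.12); hold(.3); f0=state()["ft_force"][2]
    for k in range(11):
        move_l([*xy,z+.0035-k*.0005],0.02); hold(.05); f=state()["ft_force"][2]-f0
        if f>2: break
    print("down at offset",.0035-k*.0005,"force",f,state()["ee_pos"])
E
python3 - <<'E'
from bench import *
from h import *
d=dict(np.load("w2.npz")); V=d["view"]; print("cam rel TCP", -V[:3,:3].T@V[:3,3]-np.array([.5052,.0592,.2998]))
p=RAIL+.077*UY; print(p)
move_to([*p,.30],q(YAW)); move_l([*p,.10],.2)
set_down(p,.033)
gripper_open(); hold(.2); print(state()["finger_gap"])
move_l([*p,.28],.2)
b=[.546,-.185]
move_to([*b,.22],q(YAW)); hold(.2)
d=get_image("wrist"); P=cloud(d)
T=P[(P[...,2]>0.09)&(P[...,2]<0.11)&(abs(P[...,0]-b[0])<.05)&(abs(P[...,1]-b[1])<.05)]
B=P[(P[...,2]>0.03)&(P[...,2]<0.11)&(abs(P[...,0]-b[0])<.05)&(abs(P[...,1]-b[1])<.05)]
print(len(T), cv2.minEnclosingCircle(T[:,:2].astype(np.float32)),T.mean(0),B.min(0),B.max(0),state()["ee_pos"],state()["time"])
d=get_image("scene"); cv2.imwrite("pics/s2.png",cv2.resize(d["frame"][130:280,80:380],None,fx=2.5,fy=2.5))
E
```

```text
cam rel TCP [0.0165389  0.06851832 0.15333546]
[0.543483   0.23242729]
down at offset -0.0005 force 6.172633927770438 [0.54358045 0.23251511 0.03312279]
0.08758803980233786
957 ((0.5465840697288513, -0.1826642006635666), 0.014007999561727047) [ 0.54678768 -0.18204286  0.09706885] [ 0.52142823 -0.2075734   0.03045976] [ 0.57153965 -0.15747136  0.09953892] [ 0.54635419 -0.18420953  0.22018534] 16.65
```

View pics/s2.png

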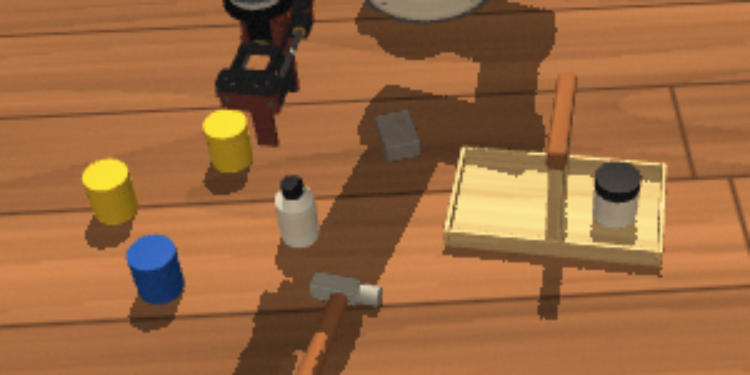

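In the scene crop the jar stands upright in the right-hand bay of the picture (617,195), which is the tote's +y bay. The bottle (297,212) is undisturbed, and so are the bystanders. The camera hangs about 70 mm towards the rail and 153 mm above the TCP. So I'll grip the bottle a bit higher and set it slightly outward, lowering in steps while checking force.

```bash
python3 - <<'E'
from bench import *
from h import *
b=[.5466,-.183]; zg=.045
move_l([*b,zg],.12); close(); hold(.2); s=state(); print("gap",s["finger_gap"],s["finger_force"])
move_l([*b,.26],.2); print("gap",state()["finger_gap"])
p=RAIL-.087*UY; print(p)
move_to([*p,.26],q(YAW)); move_l([*p,.11],.2); hold(.2); f0=state()["ft_force"]
for z in (.085,.07,.062):
    move_l([*p,z],.06); hold(.1); f=state()["ft_force"]-f0; print(z,f)
    if np.linalg.norm(f)>4: raise SystemExit("contact")
set_down(p,zg+.008)
gripper_open(); hold(.2)
move_l([*p,.28],.15)
s=state(); print(s["time"])
c=[*(RAIL-.05*UY),.33]
move_to(c,q(YAW+90)); hold(.2)
d=get_image("wrist"); cv2.imwrite("pics/w3.png",d["frame"]); P=cloud(d)[d["depth"]>0]
R=P[(P[:,2]>0.172)&(P[:,2]<0.19)&(abs(P[:,0]-.529)<.11)&(abs(P[:,1]-.155)<.06)]
print("rail",len(R),cv2.minAreaRect(R[:,:2].astype(np.float32)))
d=get_image("scene"); cv2.imwrite("pics/s3.png",cv2.resize(d["frame"][130:280,80:380],None,fx=2.5,fy=2.5)); print(state()["time"])
P=cloud(d); R=P[(P[...,2]>0.178)&(P[...,2]<0.2)&(abs(P[...,0]-.529)<.11)&(abs(P[...,1]-.155)<.04)]
print("rail",len(R),cv2.minAreaRect(R[:,:2].astype(np.float32)))
E
```

```text
gap 0.0496107830054716 30.000087849098236
gap 0.04965411784820769
[0.51050622 0.07177695]
0.085 [ 1.05897938 -0.34085897  0.24123742]
0.07 [ 1.72239344 -0.22443279  0.10566131]
0.062 [0.04020155 0.58033842 0.86807022]
down at offset -0.0005 force 4.495983290859881 [0.51054599 0.07179796 0.05298295]
29.9417
rail 4587 ((0.52723228931427, 0.1575404405593872), (0.024381376802921295, 0.1475401520729065), 78.55204772949219)
31.5917
rail 208 ((0.5296199321746826, 0.15718285739421844), (0.022677436470985413, 0.15069228410720825), 78.21526336669922)
```

View pics/w3.png

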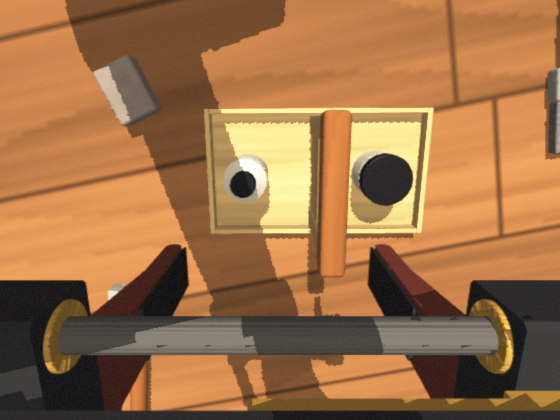

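View pics/s3.png

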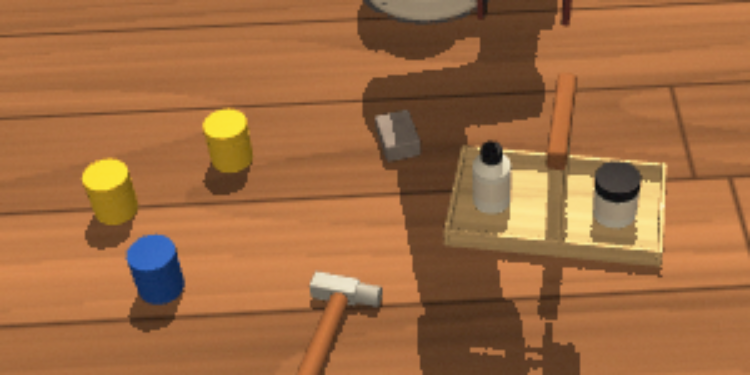

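Both views show the bottle (wrist 245,180) and the jar (385,180) upright in their bays, one on each side of the rail (335,195). The hammer, offcut and look-alikes are untouched. Now I'll grip the rail at its middle and lift.

```bash
python3 - <<'E'
from bench import *
from h import *
r=[.5275,.1575]; Q=q(-11.5+90)
move_to([*r,.27],Q); move_l([*r,.157],.1); hold(.2); f=state()["ft_force"]
close(); hold(.4); s=state(); print("gap",s["finger_gap"],s["finger_force"],s["ft_force"]-f)
move_l([*r,.167],.03); hold(.3); s=state(); print(s["ft_force"]-f,s["moment"])
move_l([*r,.257],.06); hold(.6); s=state(); print(s["ft_force"]-f,s["moment"],s["finger_gap"],s["ee_pos"],s["time"])
for n in ("scene","side"):
    d=get_image(n); np.savez(n+"4.npz",**d); cv2.imwrite(f"pics/{n}4.png",d["frame"])
    P=cloud(d); 
    W=P[(P[...,2]>.09)&(P[...,2]<.15)&(abs(P[...,0]-r[0])<.13)&(abs(P[...,1]-r[1])<.16)]
    a=np.radians(-11.5); L=(W-[*r,0]); x=L[:,0]*np.cos(a)+L[:,1]*np.sin(a); y=-L[:,0]*np.sin(a)+L[:,1]*np.cos(a)
    for nm,m in (("+y",(y>.134)),("-y",(y<-.134)),("+x",x>.074),("-x",x<-.074)): 
        print(n,nm,m.sum(), np.percentile(W[m,2],90) if m.any() else None)
a=cv2.imread("pics/scene4.png")[100:280,180:400]; b=cv2.imread("pics/side4.png")[100:280,150:370]
cv2.imwrite("pics/f4.png",cv2.resize(np.hstack([a,b]),None,fx=1.8,fy=1.8))
E
```

```text
gap 0.02400504798998949 29.999602138996124 [-2.02878415 -4.28879901  2.27592766]
[-0.00610007 -1.17668799 -5.93649837] [ 0.0510007  -0.1212448   0.02592238]
[-0.26501214 -0.63034968 -7.08814057] [ 0.03509387 -0.11301504  0.02865691] 0.023620041541079082 [0.52751627 0.15747586 0.25702183] 37.9167
scene +y 108 0.1305306022487116
scene -y 63 0.13083477024757698
scene +x 659 0.12904269847943142
scene -x 214 0.12943261897098257
side +y 12 0.12397917080794123
side -y 343 0.12758558917709983
side +x 156 0.12971546187862476
side -x 67 0.1296150961572586
```

View pics/f4.png

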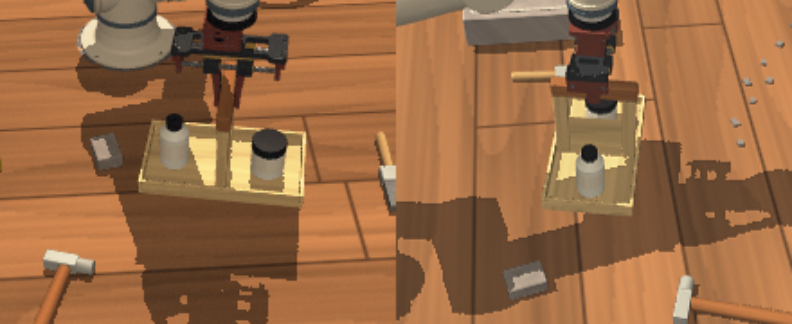

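The tote hangs level: its walls read z of about 0.129 on all sides, which is 28 mm plus 10 cm. Bottle (175,142) and jar (268,155) are standing in it, and the grip is firm.

```bash
python3 - <<'E'
from bench import *
hold(.5); s=state(); print(s["ee_pos"],s["finger_gap"],s["ft_force"]); print(job_done())
E
```

```text
[0.52751472 0.15750311 0.25697621] 0.024150562705292325 [-0.94857678  0.83447721 -7.96782908]
the job is handed in; nothing more can be done
None
```

The bottle and jar stand upright on either side of the handle board, and the job was handed in with the tote held level and steady about 10 cm up, at about 38 s of the 72 s allowed; the bystanders and look-alikes were left alone.

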